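Slide the tray of wrapped cakes home under the low shelf

ROBOT

A 6-joint arm with a two-finger parallel gripper is mounted at the origin on the work surface. World frame = base frame: x ahead of the robot, y to its left, z up, the work surface at z = 0. Lengths are in mm, angles in rad, forces in N, time in s.
With the tool pointing down it reaches from about 350 to 925 mm from the base axis. Payload 6.4 kg.
Tool frame: the origin (TCP) lies midway between the tips of the shut fingers; the grasp point (between the pads) lies r.grip_point_offset behind it (r.grip_point_offset is the distance from the TCP to the grasp point, in mm); y points along the fingers, z is the direction in which the jaws open and shut, and the axes are right-handed (so a half turn about y gives the same grasp; the last joint's range is limited). The gripper opens to 94 mm and grips with 3 to 60 N. Pads are 16 mm wide; open, the fingers measure 119 mm over their backs; the gripper's body (75 mm by 177 mm) begins 78 mm behind the grasp point.
Start: joints at [-1.502, 0.245, 1.558, -0, 1.339, -0.174], TCP at [156.278, -630.944, 205.455] pointing down, gripper open.
Joint ranges: [-3.13, 3.13], [-1.02, 2.26], [0.13, 2.54], [-0.95, 4.09], [0.21, 2.88], [-2.74, 2.74]. Speed limits (rad/s): [2.57, 2.57, 3.14, 3.14, 3.14, 3.14].

INTERFACE

Orientations are given as a unit quaternion [w, x, y, z].
In Python, from rig import r gives the robot as it stands.
- The arm moves only by the shell command python3 -m creep 'ROWS' [FORCE]. ROWS is text: rows parted by semicolons, each of 7 numbers parted by spaces: the shift along the tool's x, y, z in cm, then the turn, a rotation vector about the tool's x, y, z in rad, then the closure, from 0 (fully open) to 1 (shut). A call has 1 to 5 rows; each row is the pose to reach, as a shift and turn from the pose measured when the call began, along the tool's axes at that moment; what a row does not reach only later rows make up. A row lasts 1/10 s, in which the tool goes at most 50 mm and 8.59 degrees, less where a joint would pass 70% of its speed; a pose out of reach is approached as far as the arm can. A call with a gripper value outside its range is refused whole. The fingers move at their own pace and stop on an object; FORCE is the grip in N (left out, the last holds). Time passes only in rows, so rows that repeat a pose let the fingers close. It gives the time, the measured TCP pose, the force and the opening at its end, in the units of the state.
- r.get_obs(): the state, without advancing time (a new reading comes with each control period).
- r.get_image(name): name is "scene" or "top"; returns (picture, depth): 480x640x3 uint8, red, green, blue; 480x640 float32, mm along the optical axis (not along the pixel's ray), 0 where there is no reading.
- r.camera_model(name): a dict with "intrinsics" (3x3 intrinsics, pixels), "R" (3x3) and "t" (3): a world point X has camera coordinates R X + t. Camera axes: x right, y down, z forward; pixel columns grow to the right and rows downward; lengths in mm; the calibration is good to about 2 mm. A picture is of the moment at which its call begins. camera_model takes no time and is no camera call.
- r.job_done(): hands the job in, once; it reports no verdict.
Trained networks look in the newest picture that a camera, given by its name, has taken for a name from the list of things; names that differ only in an ending like _2 or _b are one class to them, and where a whole thing is asked for, a point or a joint stands for the part that bears it (a point fixed in the world has none). Each returns a list of dicts, best first, with "score" (0 to 1); they miss things now and then, are a little off and sometimes report something else, mostly with a low value. They report only what shows in the picture. A call takes as long as a camera call. They do not tell look-alikes from the thing itself.
- r.masks_of(camera, query): "pixels" (480x640 bool, what is visible of it) and "pixel" ([column, row] in pixels, amid what is visible of it).
The state is a dict: "clock": time; "joint_pos": joint angles; "dq": joint speeds; "effort": joint torques, N m; "position": TCP position; "eef_rot": TCP orientation; "wrist_force": force on the tool from outside, world axes, zero at the start; "torque": the same for the moment, N m; "opening": finger opening in mm.
Only numpy, scipy, OpenCV 4.12 (cv2) and the standard library are available. Lean on these libraries where they do the work, as an engineer would, in place of code of your own. Each camera call takes 0.05 s, during which the arm holds its last target. There are 200 camera calls.

TASK

Take the wooden tray with the two leaf-wrapped cakes by its blue grip bar and slide it along the table between the guide rails, under the low shelf, until it is fully home against the rubber stop and the orange spring catch has sprung back out into the notch in its side; then let go of it. Push gently, by feel: never ram the rails or the stop, never lift the tray off the table or touch the shelf above. Keep the cakes lying flat on the tray and leave the bowl, the jar and the mug alone.

Things in the scene. Friction and masses are not known exactly. Their poses are not given: they have to be found in the camera images.
- tray: Loose pale-wood tray, 0.25 to 0.5 kg, flat on the table. Plate 150 mm long (x) by 120 mm wide (y), sides 16 mm and rim 18 mm high, floor 6 mm thick. Origin: centre of the plate's underside, z up. +x points to its nose, which goes in first; both nose corners are bevelled 12 mm at 45 degrees. A stem 26 mm wide and 8 mm high runs back along -x to the blue grip bar.
- grip (a point): Gripping place on the tray's blue upright bar: at tray x = -200 mm, 36 mm above the table. The bar is 20 mm thick along the tray's x (grip it across this), 50 mm wide along y, top 52 mm above the table. The 8 mm high stem lies on the table on its nose side.
- nose (a point): Middle of the tray's nose edge, at tray x = +75 mm, 8 mm above the table.
- notch (a point): Mouth of the notch for the catch, in the tray's -y side (tray x = +9 mm, y = -60 mm): 28 mm long, 12 mm deep.
- stop_range (a point): Fixed mark at guides x = 170 mm, 12 mm above the table: middle of the span (20 mm either way) where the stop may be; not the stop itself. The stop yields 1 mm per 3 N, at most 4 mm, then is hard; press the tray on it with some 5 to 12 N.
- cake0: Loose green leaf-wrapped cake with white bands, 62 x 62 x 45 mm, about 0.2 kg, on the tray floor (top 51 mm above the table). Origin: centre of its underside.
- cake1: The second such cake, same size, next to it on the tray. Origin: centre of its underside.
- shelf: Fixed low wooden shelf, 260 mm deep (x), 230 mm wide (y). Origin: on the table under the middle of its front edge. +x points inwards, the way the tray goes; z up. Underside 64 mm, top 82 mm above the table (13 mm clear over the cakes); stock on it up to 175 mm. Legs 22 mm square at y = +-103 mm.
- guides: Two fixed aluminium guide rails under the shelf, with its origin and axes: x = +5 to +235 mm, 14 mm high, inner faces at y = +-62 mm (2 mm play each side of the tray). They carry a fixed stop and catch unit, set anew each time, its depth not measured: the tray's nose meets the rubber stop somewhere from x = 150 to 190 mm, found by feel. Push tray against guides, stop and catch with under 20 N.
- catch (a joint): Orange spring catch on the -y rail, a round peg (radius 12 mm, 8 mm proud), shown by an orange strip in a window beside the shelf, 65 mm nearer the mouth than the stop. Value, m: how far it is pushed outwards: 0 out, 0.004 to 0.008 while the tray's side passes, near 0 again once in the notch with the tray home. It adds 4 to 9 N to the push as the nose passes; the loaded tray alone takes 3 to 11 N.
- bowl: Loose blue bowl, 110 mm across, 50 mm high, bystander. Origin: centre of its underside.
- jar: Loose amber jar with red cap, 64 mm across, 100 mm high, bystander. Origin: centre of its underside.
- mug: Loose white mug, 72 mm across, 80 mm high, bystander. Origin: centre of its underside.
There are look-alikes about, which are no part of the job. What is shaped like the cake0 but pink or purple is not meant.

How it is judged:
By the outcome, as a careful person would: the job done as asked, in the order asked, and still so for the second after the job is handed in, with the robot touching nothing.
It also fails if it takes over 50 s, if anything falls off the work surface, if the arm or the gripper's body presses on something with over 40 N, if the wrist force passes 120 N, or if a joint passes its speed limit or range.

## Working session

There is one attempt and no reset: what is moved stays moved. The work goes in short steps, Python scripts to look and compute and a shell command to move; the robot and the scene stay as the last step left them, time stands still between calls to the robot, and variables do not carry over. Pictures are saved under pics/ and viewed, about 8 in all and at most 12, crops included, and the job is handed in when it is done.

```bash
ls; mkdir -p pics
cat > h.py <<'E'
import numpy as np, cv2
from rig import r
def cam(n):
    p,d=r.get_image(n); c=r.camera_model(n)
    return p,d,np.array(c["intrinsics"]),np.array(c["R"]),np.array(c["t"])
def pts(d,m,K,R,t):
    v,u=np.nonzero(m&(d>0)); z=d[v,u]
    X=np.linalg.inv(K)@np.vstack([u*z,v*z,z])
    return (R.T@(X-t.reshape(3,1))).T
def proj(X,K,R,t):
    c=np.atleast_2d(X)@R.T+t.ravel(); q=c@K.T
    return q[:,:2]/q[:,2:]
E
python3 - <<'E'
from h import *
for n in("scene","top"):
    p,d,K,R,t=cam(n); cv2.imwrite(f"pics/{n}1.png",p[:,:,::-1])
    np.savez(f"{n}1.npz",p=p,d=d,K=K,R=R,t=t)
    for q in("tray","grip","shelf","cake0","guides","catch","bowl","jar","mug"):
        for o in r.masks_of(n,q)[:3]:
            P=pts(d,o["pixels"],K,R,t)
            print(n,q,round(o["score"],2),o["pixel"],o["pixels"].sum(),np.median(P,0).round() if len(P) else "",P[:,2].max().round() if len(P) else "")
o=r.get_obs();print(o["clock"],o["position"],o["eef_rot"],o["opening"],o["wrist_force"],r.grip_point_offset)
E
```

```text
pics
scene tray 0.9 [236.6, 281.1] 2087 [ 552. -136.   14.] 59.0
scene grip 0.71 [236.4, 282.8] 2164 [ 553. -133.   14.] 59.0
scene cake0 0.96 [258.5, 256.3] 1144 [ 548. -100.   49.] 58.0
scene cake0 0.91 [199.6, 350.7] 1479 [ 656. -337.   45.] 51.0
scene cake0 0.67 [228.2, 221.4] 1003 [409. -73.  42.] 51.0
scene catch 0.44 [376.3, 216.7] 172 [621. 202.  28.] 39.0
scene bowl 0.87 [363.5, 300.1] 2062 [772. -23.  29.] 55.0
scene jar 0.73 [408.2, 242.2] 1264 [759. 142.  71.] 105.0
scene mug 0.9 [416.9, 158.6] 840 [585. 409.  57.] 160.0
top tray 0.61 [391.0, 294.2] 3741 [535. -96.  14.] 56.0
top grip 0.76 [414.5, 278.2] 4132 [535. -96.  14.] 56.0
top shelf 0.82 [227.2, 286.8] 20621 [510. 200.  83.] 175.0
top shelf 0.53 [232.7, 216.2] 77 [645. 204.  27.] 80.0
top cake0 0.97 [374.4, 353.9] 1393 [398. -60.  45.] 50.0
top cake0 0.84 [466.0, 187.0] 1490 [ 700. -217.   44.] 50.0
top cake0 0.72 [394.5, 279.0] 1290 [533. -88.  51.] 56.0
top guides 0.55 [231.2, 212.3] 1037 [650. 204.  35.] 85.0
top catch 0.46 [396.5, 277.0] 1294 [533. -90.  51.] 56.0
top jar 0.76 [256.9, 157.5] 1400 [736. 157.  98.] 105.0
top mug 0.91 [121.6, 256.6] 1810 [561. 409.  44.] 83.0
1.0 [ 156.25923041 -630.96001224  205.48250802] [-0.08561808  0.085623   -0.70188403  0.70192383] 93.68332039011237 [0.64732425 0.04107633 0.67319613] 18.8
```

View pics/scene1.png

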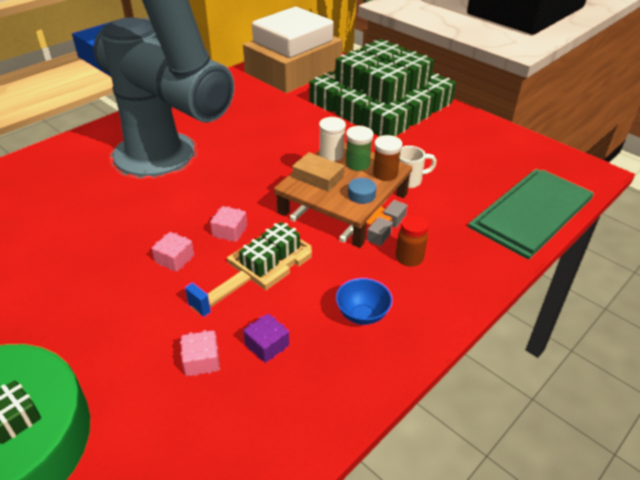

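View pics/top1.png

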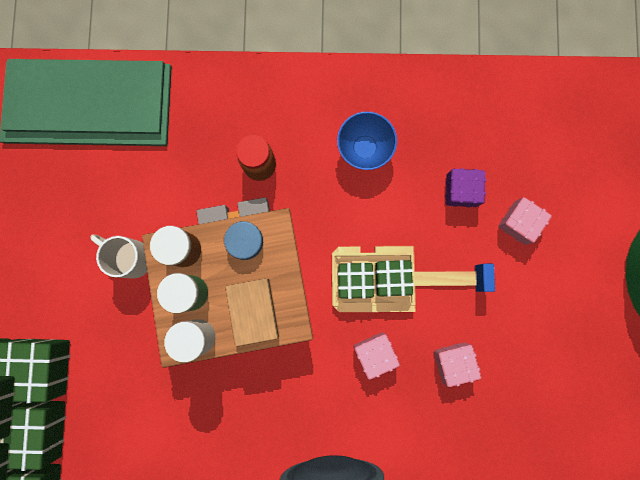

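The pictures show the tray with its nose to the left in the top view, at about (373,280). The blue bar is at (486,278). The shelf mouth is the right-hand edge, (290,209) to (311,340), tilted about 9°. The orange catch strip is at (233,214) and the pink and purple blocks are look-alikes.

Run:
```python
from h import *
f=np.load("top1.npz");p,d,K,R,t=[f[k] for k in"pdKRt"]
C=-R.T@t.ravel();print("cam",C.round())
def plane(uv,z):
    uv=np.asarray(uv,float).reshape(-1,2)
    D=(R.T@np.linalg.inv(K)@np.c_[uv,np.ones(len(uv))].T).T
    return C+D*((z-C[2])/D[:,2])[:,None]
def maskuv(m): v,u=np.nonzero(m);return np.c_[u,v]
hsv=cv2.cvtColor(p,cv2.COLOR_RGB2HSV);H,S,V=cv2.split(hsv)
uu,vv=np.meshgrid(np.arange(640),np.arange(480))
def rect(P,name):
    c,s,a=cv2.minAreaRect(P[:,:2].astype(np.float32));print(name,np.round(c,1),np.round(s,1),round(a,2))
    return c
# bar
roi=(uu>470)&(uu<500)&(vv>255)&(vv<300)
bl=roi&(H>100)&(H<125)&(S>120)
P=pts(d,bl,K,R,t);print("bar n",bl.sum(),"z",np.percentile(P[:,2],[5,50,95]).round());top=P[P[:,2]>46]
rect(top,"bar top depth");rect(plane(maskuv(bl),52),"bar plane52")
# red table vs wood
red=((H<7)|(H>172))
roi=(uu>325)&(uu<480)&(vv>240)&(vv<318)
w=roi&~red&(S>30)
w=cv2.morphologyEx(w.astype(np.uint8),cv2.MORPH_OPEN,np.ones((3,3)))>0
pl=w&(uu<418)
Pp=plane(maskuv(pl),16);rect(Pp,"plate plane16")
st=w&(uu>422)&(uu<470);Ps=plane(maskuv(st),8);rect(Ps,"stem")
for lo in range(424,470,10):
    q=Ps[(maskuv(st)[:,0]>=lo)&(maskuv(st)[:,0]<lo+10)];print("stem y",q[:,1].mean().round(1),"x mid",((q[:,0].max()+q[:,0].min())/2).round(1),np.ptp(q[:,0]).round(1))
PD=pts(d,pl,K,R,t);PD=PD[(PD[:,2]>10)&(PD[:,2]<25)];rect(PD,"plate depth")
# shelf top
roi=(uu>130)&(uu<325)&(vv>195)&(vv<375)
wd=roi&(H>=5)&(H<20)&(S>90)&~((H<6)&(S>190))
A=np.zeros((480,640,3));
v,u=np.nonzero(roi&(d>0));
Pd=pts(d,roi,K,R,t);k=(Pd[:,2]>78)&(Pd[:,2]<87);uv=np.c_[u,v][k]
m=np.zeros((480,640),np.uint8);m[uv[:,1],uv[:,0]]=1;m=cv2.morphologyEx(m,cv2.MORPH_OPEN,np.ones((3,3)))
print(m.sum())
Pq=plane(maskuv(m>0),82);rect(Pq,"shelf plane82");rect(Pd[k],"shelf depth")
np.save("bar.npy",top.mean(0))
# front edge: per row max col
e=np.array([[np.nonzero(m[r_])[0].max()+.5,r_] for r_ in range(215,335)]);E=plane(e,82);g=np.polyfit(E[:,0],E[:,1],1);res=E[:,1]-np.polyval(g,E[:,0]);E=E[abs(res)<3];g=np.polyfit(E[:,0],E[:,1],1);print("front edge y=",g,np.degrees(np.arctan(g[0])),len(E))
# side edges
for nm,f_,z in(("top side",np.min,0),("bottom side",np.max,0)):
    e=np.array([[c,f_(np.nonzero(m[:,c])[0])+(.5 if f_ is np.max else -.5)] for c in range(175,285)]);Q=plane(e,82);g=np.polyfit(Q[:,1],Q[:,0],1);
    for _ in range(3):
        rs=Q[:,0]-np.polyval(g,Q[:,1]);Q=Q[abs(rs)<2.5];g=np.polyfit(Q[:,1],Q[:,0],1)
    print(nm,"x=",g,np.degrees(np.arctan(g[0])),len(Q))
vis=p.copy();vis[m>0]=vis[m>0]//2+np.array([0,120,0],np.uint8);vis[w]=vis[w]//2+np.array([0,0,120],np.uint8);vis[bl]=[255,255,0]
vis=vis[190:390,130:510,::-1];cv2.imwrite("pics/seg.png",cv2.resize(vis,None,fx=2,fy=2,interpolation=0))
```

```text
cam [508.  34. 953.]
bar n 481 z [18. 50. 54.]
bar top depth [ 537.5 -254.4] [47.6 20.7] 0.37
bar plane52 [ 537.3 -248.5] [47.3 31.7] 1.16
plate plane16 [532.8 -58.8] [118.8 155.8] 1.14
stem [ 536.3 -191.3] [25.7 85.2] 1.19
stem y -159.1 x mid 534.7 24.3
stem y -177.5 x mid 535.1 24.3
stem y -195.9 x mid 536.4 26.1
stem y -214.3 x mid 536.8 26.1
stem y -228.9 x mid 537.1 25.9
plate depth [532.9 -56.4] [119.1 151.1] 1.21
11266
shelf plane82 [512.3 200.9] [229.1 259. ] 11.65
shelf depth [509.6 214.2] [229.9 285.9] 11.66
front edge y= [  0.20651186 -36.63778818] 11.668231166363327 116
top side x= [-2.41735798e-01  6.76161287e+02] -13.589733514430836 26
bottom side x= [-1.95064047e-01  4.35001249e+02] -11.037744151434303 15
```

View pics/seg.png

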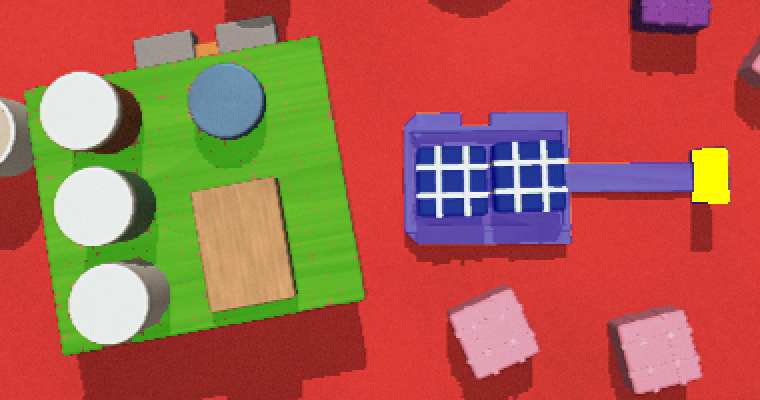

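```bash
cat >> h.py <<'E'
from scipy.spatial.transform import Rotation as Ro
G=np.array([538.5,74.]); YG=np.radians(101.66); n=np.array([np.cos(YG),np.sin(YG)]); l=np.array([-n[1],n[0]])
def goto(tcp,yaw=None):
    "shift (cm, tool axes) and rotvec to reach tcp, jaws (+-tool z) along yaw, pointing down"
    o=r.get_obs(); q=np.array(o["eef_rot"]); R0=Ro.from_quat(q[[1,2,3,0]]); best=R0
    if yaw is not None:
        c=[]
        for s in(0,np.pi):
            z=np.array([np.cos(yaw+s),np.sin(yaw+s),0]);y=np.array([0,0,-1.]);c.append(Ro.from_matrix(np.c_[np.cross(y,z),y,z]))
        best=min(c,key=lambda b:(R0.inv()*b).magnitude())
    print("shift cm",(R0.inv().apply(np.array(tcp)-o["position"])/10).round(2),"rot",(R0.inv()*best).as_rotvec().round(4))
def state():
    o=r.get_obs(); q=np.array(o["eef_rot"]); M=Ro.from_quat(q[[1,2,3,0]]).as_matrix()
    d=np.array(o["position"])[:2]-G; f=np.array(o["wrist_force"])
    print("t",round(o["clock"],2),"pos",np.round(o["position"],1),"along",round(d@n,1),"lat",round(d@l,1),"jaw yaw-guide",round((np.degrees(np.arctan2(M[1,2],M[0,2])-YG)+90)%180-90,2),"Fal",round(f[:2]@n,1),"Flat",round(f[:2]@l,1),"Fz",round(f[2],1),"T",np.round(o["torque"],2),"op",round(o["opening"],1))
    return M
E
python3 - <<'E'
from h import *
print(state().round(3)); print(np.degrees(YG))
goto([537.4,-254.4,110],np.radians(91.25))
E
```

```text
t 1.0 pos [ 156.3 -631.   205.5] along -613.2 lat 516.8 jaw yaw-guide 2.25 Fal -0.1 Flat -0.6 Fz 0.7 T [-0.01  0.06 -0.03] op 93.7
[[-0.971 -0.     0.24 ]
 [-0.24  -0.    -0.971]
 [ 0.    -1.     0.   ]]
101.66
shift cm [-46.05   9.55 -27.39] rot [-1.00e-04  2.21e-01  0.00e+00]
```

```bash
python3 -m creep '-4.3 0 -2.5 0 0.05 0 0;-8.6 0 -5 0 0.1 0 0;-12.9 0 -7.5 0 0.15 0 0;-17.2 0 -10 0 0.2 0 0;-21.5 0 -12.5 0 0.221 0 0' 40; python3 -c "
from h import *
state();goto([537.4,-254.4,110],np.radians(91.25))"
```

```text
clock: 1.5
position: [336.1, -456.5, 205.7]
eef_rot: [-0.007, 0.007, -0.707, 0.707]
wrist_force: [0.6, -0.3, 0.2]
opening: 93.5
t 1.5 pos [ 336.1 -456.5  205.7] along -478.6 lat 305.5 jaw yaw-guide -10.51 Fal -0.4 Flat -0.5 Fz 0.2 T [ 0.05 -0.03 -0.01] op 93.5
shift cm [-20.53   9.57 -19.8 ] rot [-0.0005 -0.0018 -0.0003]
```

```bash
python3 -m creep '-3.4 1.2 -3.3 0 0 0 0.2;-6.8 2.4 -6.6 0 0 0 0.2;-10.2 3.6 -9.9 0 0 0 0.2;-13.6 4.8 -13.2 0 0 0 0.2;-17 6 -16.5 0 0 0 0.2'; python3 -c "
from h import *
state();goto([537.4,-254.4,110],np.radians(91.25))"
```

```text
clock: 2.0
position: [504.0, -286.6, 145.5]
eef_rot: [-0.007, 0.007, -0.707, 0.707]
wrist_force: [0.4, -0.2, -0.4]
opening: 75.1
t 2.0 pos [ 504.  -286.6  145.5] along -346.1 lat 106.7 jaw yaw-guide -10.51 Fal -0.2 Flat -0.4 Fz -0.4 T [-0.    0.02  0.02] op 75.1
shift cm [-3.4   3.55 -3.15] rot [-0.001  -0.0018 -0.0008]
```

```bash
python3 -m creep '-3.4 2 -3.1 0 0 0 0.2;-3.4 4.5 -3.1 0 0 0 0.2;-3.4 7.5 -3.1 0 0 0 0.2;-3.4 7.5 -3.1 0 0 0 0.2'; python3 -c "
from h import *
state();goto([537.4,-254.4,17.5],np.radians(91.25))
p,d,K,R,t=cam('scene')
cv2.imwrite('pics/s2.png',cv2.resize(p[200:340,130:330,::-1],None,fx=3,fy=3))"
```

```text
clock: 2.4
position: [534.8, -252.5, 66.1]
eef_rot: [0.005, -0.01, 0.709, -0.706]
wrist_force: [-0.6, -0.2, -0.1]
opening: 75.4
t 2.4 pos [ 534.8 -252.5   66.1] along -319.0 lat 69.6 jaw yaw-guide -10.46 Fal -0.1 Flat 0.6 Fz -0.1 T [ 0.06  0.04 -0.03] op 75.4
shift cm [-0.28  4.86  0.22] rot [ 0.0042 -0.0009  0.0061]
```

View pics/s2.png

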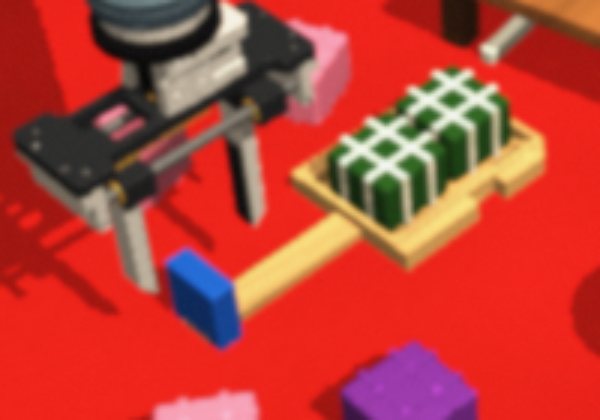

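The open fingers stand just above the blue bar, tips at about (140,285) and (250,215) in the crop. They straddle its top at (200,270).

```bash
python3 -m creep '-0.2 1.5 0.2 0.004 0 0.006 0.2;-0.28 3.2 0.22 0.004 0 0.006 0.2;-0.28 4.8 0.22 0.004 0 0.006 0.2;-0.28 4.8 0.22 0.004 0 0.006 0.2'; python3 -c "
from h import *
state();goto([537.4,-254.4,17.5],np.radians(91.25))"
```

```text
clock: 2.85
position: [537.2, -255.1, 18.4]
eef_rot: [0.007, -0.007, 0.707, -0.707]
wrist_force: [0.1, 0.7, 0.4]
opening: 75.4
t 2.85 pos [ 537.2 -255.1   18.4] along -322.0 lat 67.7 jaw yaw-guide -10.53 Fal 0.7 Flat -0.2 Fz 0.4 T [-0.02  0.03  0.  ] op 75.4
shift cm [-0.02  0.09 -0.07] rot [ 0.0004 -0.002   0.0003]
```

```bash
python3 -m creep '0 0.08 -0.07 0 0 0 0.6;0 0.08 -0.07 0 0 0 0.8;0 0.08 -0.07 0 0 0 1;0 0.08 -0.07 0 0 0 1;0 0.08 -0.07 0 0 0 1' 40; python3 -m creep '0 0 0 0 0 0 1;0 0 0 0 0 0 1;0 0 0 0 0 0 1' 40; python3 -c "
from h import *
state()"
```

```text
clock: 3.35
position: [537.5, -254.5, 18.1]
eef_rot: [-0.007, 0.007, -0.707, 0.707]
wrist_force: [-0.0, 0.6, 0.3]
opening: 38.8
clock: 3.65
position: [537.6, -255.0, 18.3]
eef_rot: [-0.007, 0.007, -0.707, 0.707]
wrist_force: [-0.1, -1.9, 0.5]
opening: 19.9
t 3.65 pos [ 537.6 -255.    18.3] along -322.1 lat 67.4 jaw yaw-guide -10.49 Fal -1.8 Flat 0.5 Fz 0.5 T [-0.22 -0.01  0.21] op 19.9
```

```bash
python3 -c "
from h import *
T=G-285*n
print(T);goto([*T,18.3],YG)"
```

```text
[ 596.09953156 -205.1187811 ]
shift cm [-5.95 -0.   -4.87] rot [-0.0011 -0.183  -0.0005]
```

```bash
python3 -m creep '-0.4 0 -0.3 0 -0.012 0 1;-1 0 -0.8 0 -0.03 0 1;-1.7 0 -1.4 0 -0.052 0 1;-2.4 0 -2 0 -0.075 0 1;-3 0 -2.5 0 -0.092 0 1' ; python3 -c "
from h import *
state();goto([*(G-285*n),18.3],YG)"
```

```text
clock: 4.15
position: [567.7, -228.7, 18.3]
eef_rot: [-0.041, 0.041, -0.705, 0.706]
wrist_force: [-1.6, -3.0, 0.1]
opening: 19.8
t 4.15 pos [ 567.7 -228.7   18.3] along -302.4 lat 32.6 jaw yaw-guide -5.06 Fal -2.6 Flat 2.2 Fz 0.1 T [-0.34  0.23  0.3 ] op 19.8
shift cm [-3.09  0.   -2.02] rot [-0.0013 -0.0884 -0.0001]
```

```bash
python3 -m creep '-0.7 0 -0.45 0 -0.02 0 1;-1.4 0 -0.9 0 -0.04 0 1;-2.1 0 -1.4 0 -0.06 0 1;-2.7 0 -1.8 0 -0.078 0 1;-3.1 0 -2.02 0 -0.088 0 1'
python3 - <<'E'
from h import *
state()
p,d,K,R,t=cam("top");C=-R.T@t.ravel()
H,S,V=cv2.split(cv2.cvtColor(p,cv2.COLOR_RGB2HSV));uu,vv=np.meshgrid(np.arange(640),np.arange(480))
m=((H>7)&(H<172)&(S>30)&(uu>315)&(uu<410)&(vv>200)&(vv<310)).astype(np.uint8)
m=cv2.morphologyEx(m,cv2.MORPH_OPEN,np.ones((3,3)))
k,lab,st,_=cv2.connectedComponentsWithStats(m);b=1+st[1:,4].argmax();v,u=np.nonzero(lab==b)
D=(R.T@np.linalg.inv(K)@np.c_[u,v,np.ones(len(u))].T).T;P=C+D*((16-C[2])/D[:,2])[:,None]
c,s,a=cv2.minAreaRect(P[:,:2].astype(np.float32));e=np.array(c)-G
print("plate",np.round(c,1),np.round(s,1),round(a,2),"along",e@n,"lat",e@l)
w=pts(d,(lab==b),K,R,t);w=w[(w[:,2]>10)&(w[:,2]<25)]
c,s,a=cv2.minAreaRect(w[:,:2].astype(np.float32));e=np.array(c)-G
print("plate depth",np.round(c,1),np.round(s,1),round(a,2),"along",e@n,"lat",e@l)
cv2.imwrite("pics/t3.png",cv2.resize(p[170:370,130:530,::-1],None,fx=2,fy=2))
E
```

```text
clock: 4.65
position: [596.6, -204.5, 18.3]
eef_rot: [-0.072, 0.072, -0.703, 0.704]
wrist_force: [-2.1, -2.9, 2.0]
opening: 19.9
t 4.65 pos [ 596.6 -204.5   18.3] along -284.5 lat -0.6 jaw yaw-guide 0.08 Fal -2.4 Flat 2.6 Fz 2.0 T [-0.35  0.4   0.34] op 19.9
plate [559.4 -32.7] [120.4 187. ] 12.28 along -108.71140999341623 lat 1.0621629860016573
plate depth [559.4 -32.3] [120.1 186.3] 12.33 along -108.32220228273898 lat 0.9878904313637099
```

View pics/t3.png

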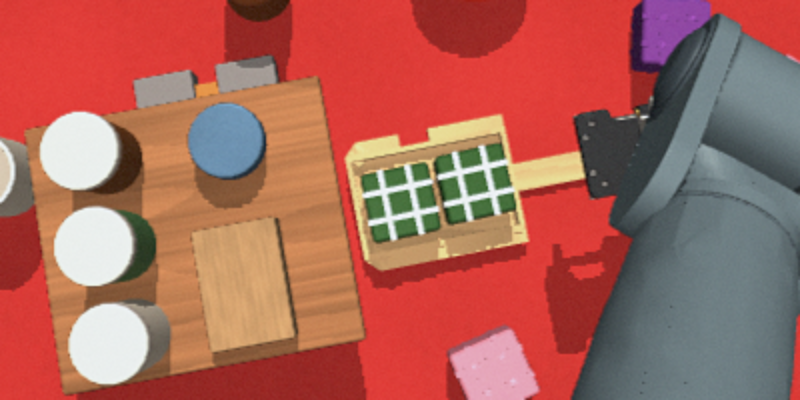

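The tray now stands squarely before the mouth, with its nose edge at about x=355 in the crop and the shelf edge at about x=340. Both cakes lie flat. I'll refine yaw and lateral offset from the plate's long edges.

```bash
cat > edge.py <<'E'
from h import *
def edges(show=True):
    p,d,K,R,t=cam("top");C=-R.T@t.ravel()
    H,S,V=cv2.split(cv2.cvtColor(p,cv2.COLOR_RGB2HSV))
    A,B=np.meshgrid(np.arange(-155,-30,3.),np.arange(-85,85,.25),indexing="ij")
    out=[]
    for z in(16,):
        X=np.stack([G[0]+A*n[0]+B*l[0],G[1]+A*n[1]+B*l[1],0*A+z],-1).reshape(-1,3)
        uv=proj(X,K,R,t).astype(np.float32).reshape(*A.shape,2)
        hue=((H>8)&(H<172)).astype(np.float32)
        g=cv2.remap(hue,uv,None,cv2.INTER_LINEAR)
        for s in(-1,1):
            e=[]
            for i in range(A.shape[0]):
                b=B[i];k=(b*s>45)&(b*s<75);idx=np.nonzero(k&(g[i]>.5))[0]
                if len(idx): e.append((A[i,0],(b[idx]*s).max()*s))
            e=np.array(e)
            for _ in range(4):
                c=np.polyfit(e[:,0],e[:,1],1);rs=e[:,1]-np.polyval(c,e[:,0]);e=e[abs(rs)<max(1.2,1.5*rs.std())]
            print("side",s,"slope deg",np.degrees(np.arctan(c[0])).round(2),"lat at -90",np.polyval(c,-90).round(2),len(e))
edges()
E
python3 edge.py
```

```text
side -1 slope deg 0.74 lat at -90 -59.12 33
side 1 slope deg 0.5 lat at -90 60.85 42
```

```bash
python3 -m creep '0.04 0 -0.2 0 0.005 0 1;0.08 0 -0.5 0 0.009 0 1;0.08 0 -0.8 0 0.009 0 1;0.08 0 -1.1 0 0.009 0 1;0.08 0 -1.4 0 0.009 0 1' >/dev/null; python3 -c "
from h import *
state();goto([*(G-245*n+0.3*l),18.3],YG)"; python3 edge.py
```

```text
t 5.25 pos [ 593.2 -190.5   18.3] along -270.1 lat -0.1 jaw yaw-guide -0.52 Fal -3.3 Flat 0.3 Fz -2.0 T [-0.52 -0.05 -0.01] op 19.9
shift cm [ 0.06 -0.   -2.51] rot [-0.0007 -0.0091 -0.0011]
side -1 slope deg -0.13 lat at -90 -61.54 30
side 1 slope deg -0.39 lat at -90 58.26 38
```

```bash
python3 -m creep '0.04 0 -0.2 0 -0.003 0 1;0.09 0 -0.4 0 -0.004 0 1;0.09 0 -0.6 0 -0.004 0 1;0.09 0 -0.9 0 -0.004 0 1;0.09 0 -1.2 0 -0.004 0 1' >/dev/null; python3 -c "
from h import *
state();goto([*(G-225*n+0.7*l),18.3],YG)"; python3 edge.py
```

```text
t 5.8 pos [ 589.8 -178.3   18.3] along -257.5 lat 0.7 jaw yaw-guide -0.26 Fal -2.7 Flat -0.1 Fz -0.8 T [-0.57 -0.1   0.03] op 19.9
shift cm [ 0.01  0.   -3.25] rot [-0.0004 -0.0046 -0.0008]
side -1 slope deg 1.35 lat at -90 -59.4 22
side 1 slope deg -0.2 lat at -90 59.95 34
```

```bash
python3 -m creep '0 0 -0.4 0 0 0 1;0 0 -0.8 0 0 0 1;0 0 -1.2 0 0 0 1;0 0 -1.6 0 0 0 1;0 0 -2 0 0 0 1' >/dev/null; python3 -c "
from h import *
state();goto([*(G-205*n+0.7*l),18.3],YG-.0045)"
```

```text
t 6.35 pos [ 585.7 -157.9   18.3] along -236.7 lat 0.6 jaw yaw-guide -0.24 Fal -3.2 Flat 0.0 Fz -1.1 T [-0.61 -0.16 -0.01] op 19.6
shift cm [ 0.02  0.   -3.17] rot [-0.0002  0.0004 -0.0007]
```

```bash
python3 -m creep '0 0 -0.4 0 0 0 1;0 0 -0.8 0 0 0 1;0 0 -1.2 0 0 0 1;0 0 -1.6 0 0 0 1;0.01 0 -2 0 0 0 1' >/dev/null; python3 -c "
from h import *
state()
for nm in('top','scene'):
  f=np.load(nm+'1.npz');p,d,K,R,t=[f[k] for k in'pdKRt']
  H,S,V=cv2.split(cv2.cvtColor(p,cv2.COLOR_RGB2HSV))
  m=(H>=8)&(H<=16)&(S>220)&(V>170);a=np.zeros_like(m)
  if nm=='top': a[205:225,220:245]=1
  else: a[200:230,355:395]=1
  m&=a;P=pts(d,m,K,R,t);e=P[:,:2]-G;print(nm,m.sum(),'along',np.percentile(e@n,[5,50,95]).round(1),'lat',np.percentile(e@l,[5,50,95]).round(1),'z',np.percentile(P[:,2],[5,50,95]).round(1))
"
```

```text
t 6.85 pos [ 581.6 -138.    18.3] along -216.3 lat 0.6 jaw yaw-guide -0.24 Fal -3.0 Flat -0.3 Fz -1.8 T [-0.6  -0.18 -0.05] op 19.6Traceback (most recent call last):
  File "<string>", line 10, in <module>
    m&=a;P=pts(d,m,K,R,t);e=P[:,:2]-G;print(nm,m.sum(),'along',np.percentile(e@n,[5,50,95]).round(1),'lat',np.percentile(e@l,[5,50,95]).round(1),'z',np.percentile(P[:,2],[5,50,95]).round(1))
                                                               ~~~~~~~~~~~~~^^^^^^^^^^^^^^^
    return _quantile_unchecked(
        a, q, axis, out, overwrite_input, method, keepdims, weights)
    return _ureduce(a,
                    func=_quantile_ureduce_func,
    ...<5 lines>...
                    overwrite_input=overwrite_input,
                    method=method)
    r = func(a, **kwargs)
    result = _quantile(arr,
                       quantiles=q,
    ...<2 lines>...
                       out=out,
                       weights=wgt)
    slices_having_nans = np.isnan(arr[-1, ...])
                                  ~~~^^^^^^^^^
IndexError: index -1 is out of bounds for axis 0 with size 0
```

```bash
cat > strip.py <<'E'
from h import *
import sys
def strip(nm,p,d,K,R,t):
  H,S,V=cv2.split(cv2.cvtColor(p,cv2.COLOR_RGB2HSV))
  a=np.zeros((480,640),bool)
  if nm=='top': a[204:225,222:246]=1
  else: a[196:232,360:396]=1
  m=(H>=9)&(H<=22)&(S>160)&(V>150)&a
  if m.sum()<3: print(nm,"none",m.sum());return m
  P=pts(d,m,K,R,t);e=P[:,:2]-G
  print(nm,m.sum(),'uv',np.argwhere(m).mean(0)[::-1].round(1),'along',np.percentile(e@n,[5,50,95]).round(1),'lat',np.percentile(e@l,[5,50,95]).round(1),'z',np.percentile(P[:,2],[5,50,95]).round(1))
  return m
if len(sys.argv)>1:
  for nm in('top','scene'):
    f=np.load(nm+'1.npz');strip(nm,*[f[k] for k in'pdKRt'])
else:
  for nm in('top','scene'): strip(nm,*cam(nm))
E
python3 strip.py old
python3 -m creep '0 0 -0.3 0 0 0 1;0 0 -0.6 0 0 0 1;0 0 -0.9 0 0 0 1;0 0 -1.2 0 0 0 1;0 0 -1.5 0 0 0 1' >/dev/null; python3 -c "
from h import *
state();goto([*(G-190*n+0.6*l),18.3],YG-.0045)"
```

```text
top 73 uv [232.8 214.5] along [ 96.  105.3 114.6] lat [-135.  -129.6 -124.5] z [24.1 26.9 31.2]
scene 512 uv [373.3 210.4] along [ 19.6  77.8 124.6] lat [-124.2 -108.5  -95. ] z [25.5 79.8 85.3]
t 7.35 pos [ 578.5 -123.1   18.3] along -201.1 lat 0.6 jaw yaw-guide -0.24 Fal -3.2 Flat 0.9 Fz -2.0 T [-0.62 -0.09 -0.05] op 19.5
shift cm [ 0.    0.   -1.11] rot [-0.0001  0.0003 -0.0007]
```

```bash
python3 -m creep '0 0 -0.3 0 0 0 1;0 0 -0.6 0 0 0 1;0 0 -0.9 0 0 0 1;0 0 -1.2 0 0 0 1;0 0 -1.5 0 0 0 1' ; python3 -m creep '0 0 -0.2 0 0 0 1;0 0 -0.4 0 0 0 1;0 0 -0.6 0 0 0 1' ;python3 -c "
from h import *
state();goto([*(G-160*n+0.6*l),18.3],YG-.0045)"
```

```text
clock: 7.85
position: [575.6, -108.1, 18.4]
eef_rot: [-0.071, 0.07, -0.704, 0.704]
wrist_force: [0.5, -3.0, -1.3]
opening: 19.6
clock: 8.15
position: [574.3, -102.1, 18.3]
eef_rot: [-0.071, 0.07, -0.704, 0.704]
wrist_force: [0.5, -3.4, 0.0]
opening: 19.6
t 8.15 pos [ 574.3 -102.1   18.3] along -179.7 lat 0.5 jaw yaw-guide -0.24 Fal -3.4 Flat 0.2 Fz 0.0 T [-0.62 -0.06  0.  ] op 19.6
shift cm [ 0.02  0.   -1.97] rot [-0.0002  0.0003 -0.0007]
```

Nose is at about 95 mm, so the catch should come next. Going at 2 mm per row.

```bash
python3 -m creep '0 0 -0.2 0 0 0 1;0 0 -0.4 0 0 0 1;0 0 -0.6 0 0 0 1' ; python3 -m creep '0 0 -0.2 0 0 0 1;0 0 -0.4 0 0 0 1;0 0 -0.6 0 0 0 1' ;python3 -m creep '0 0 -0.2 0 0 0 1;0 0 -0.4 0 0 0 1;0 0 -0.6 0 0 0 1';python3 -c "
from h import *
state();goto([*(G-140*n+0.6*l),18.3],YG-.0045)"; python3 strip.py
```

```text
clock: 8.45
position: [573.1, -96.1, 18.3]
eef_rot: [-0.071, 0.07, -0.704, 0.704]
wrist_force: [1.2, -3.3, -1.3]
opening: 19.7
clock: 8.75
position: [572.1, -91.3, 18.6]
eef_rot: [-0.071, 0.07, -0.703, 0.704]
wrist_force: [0.3, -9.2, -0.3]
opening: 19.7
clock: 9.05
position: [570.8, -86.1, 18.8]
eef_rot: [-0.071, 0.071, -0.702, 0.705]
wrist_force: [0.2, -5.3, -0.4]
opening: 19.9
t 9.05 pos [570.8 -86.1  18.8] along -163.3 lat 0.7 jaw yaw-guide -0.18 Fal -5.3 Flat 0.9 Fz -0.4 T [-0.67  0.07  0.21] op 19.9
shift cm [-0.    0.04 -2.33] rot [-0.0036  0.0013 -0.0002]
top 94 uv [232.8 213.5] along [ 96.  105.1 114.9] lat [-138.4 -131.4 -124.5] z [24.6 26.9 30.3]
scene 526 uv [373.4 210.6] along [ 19.4  77.7 123.9] lat [-126.  -109.1  -94.9] z [25.7 79.1 85. ]
```

```bash
python3 -m creep '0 0.02 -0.2 -0.002 0.001 0 1;0 0.04 -0.4 -0.0036 0.001 0 1;0 0.04 -0.7 -0.0036 0.001 0 1;0 0.04 -1 -0.0036 0.001 0 1' ; python3 -m creep '0 0 -0.2 0 0 0 1;0 0 -0.5 0 0 0 1;0 0 -0.8 0 0 0 1;0 0 -1.1 0 0 0 1' ;python3 -c "
from h import *
state();goto([*(G-120*n+0.6*l),18.3],YG-.0045)"
```

```text
clock: 9.55
position: [568.7, -76.2, 18.3]
eef_rot: [-0.071, 0.071, -0.703, 0.704]
wrist_force: [0.5, -6.0, 1.0]
opening: 19.7
clock: 9.95
position: [566.4, -65.5, 18.3]
eef_rot: [-0.071, 0.071, -0.703, 0.704]
wrist_force: [-0.1, -5.5, -0.0]
opening: 19.7
t 9.95 pos [566.4 -65.5  18.3] along -142.2 lat 0.9 jaw yaw-guide -0.15 Fal -5.3 Flat 1.2 Fz -0.0 T [-0.75 -0.09  0.3 ] op 19.7
shift cm [-0.03 -0.   -2.22] rot [-0.0008  0.0019  0.0006]
```

```bash
python3 -m creep '0 0 -0.2 0 0 0 1;-0.01 0 -0.5 0 0.001 0 1;-0.02 0 -0.8 0 0.002 0 1;-0.02 0 -1.1 0 0.002 0 1' ; python3 -m creep '0 0 -0.2 0 0 0 1;0 0 -0.4 0 0 0 1;0 0 -0.6 0 0 0 1' ;python3 -m creep '0 0 -0.2 0 0 0 1;0 0 -0.4 0 0 0 1';python3 -c "
from h import *
state();goto([*(G-105*n+0.6*l),18.3],YG-.0045)"
```

```text
clock: 10.35
position: [564.2, -54.8, 18.3]
eef_rot: [-0.07, 0.071, -0.703, 0.704]
wrist_force: [-1.8, -4.8, -0.1]
opening: 19.6
clock: 10.65
position: [562.8, -48.9, 18.3]
eef_rot: [-0.07, 0.071, -0.703, 0.704]
wrist_force: [-0.4, -5.7, 0.3]
opening: 19.8
clock: 10.85
position: [561.8, -45.1, 18.3]
eef_rot: [-0.07, 0.071, -0.703, 0.704]
wrist_force: [-1.1, -5.1, 0.8]
opening: 19.8
t 10.85 pos [561.8 -45.1  18.3] along -121.3 lat 1.2 jaw yaw-guide -0.2 Fal -4.8 Flat 2.1 Fz 0.8 T [-0.62 -0.1   0.27] op 19.8
shift cm [-0.06 -0.   -1.63] rot [-0.0014  0.0011  0.002 ]
```

```bash
python3 -m creep '-0.02 0 -0.15 0 0 0 1;-0.03 0 -0.3 0 0 0 1;-0.03 0 -0.5 0 0 0 1' |sed -n 2,4p; python3 -m creep '0 0 -0.15 0 0 0 1;0 0 -0.3 0 0 0 1;0 0 -0.4 0 0 0 1'|sed -n 2,4p ;python3 -m creep '0 0 -0.15 0 0 0 1;0 0 -0.3 0 0 0 1'|sed -n 2,4p;python3 -c "
from h import *
state();goto([*(G-105*n+0.6*l),18.3],YG-.0045)"; python3 strip.py|head -1
```

```text
position: [560.9, -40.1, 18.3]
eef_rot: [-0.07, 0.071, -0.703, 0.704]
wrist_force: [-0.8, -4.4, 1.2]
position: [560.0, -35.9, 18.3]
eef_rot: [-0.07, 0.072, -0.703, 0.704]
wrist_force: [-1.1, -3.9, -0.7]
position: [559.5, -32.7, 18.3]
eef_rot: [-0.07, 0.071, -0.703, 0.704]
wrist_force: [-1.6, -3.5, -0.4]
t 11.65 pos [559.5 -32.7  18.3] along -108.8 lat 1.0 jaw yaw-guide -0.21 Fal -3.2 Flat 2.2 Fz -0.4 T [-0.47 -0.26  0.09] op 19.7
shift cm [-0.04  0.   -0.38] rot [-0.0009  0.0008  0.0021]
top 73 uv [232.9 214.5] along [ 95.9 105.1 114.9] lat [-134.8 -129.8 -124.2] z [24.6 27.  31.1]
```

The catch strip has gone back to its rest position (73 px, as at the start). Now feeling for the stop in 1 mm steps.

```bash
python3 -m creep '0 0 -0.1 0 0 0 1;0 0 -0.2 0 0 0 1' |sed -n 2,4p; python3 -m creep '0 0 -0.1 0 0 0 1'|sed -n 2,4p ;python3 -c "
from h import *
state()"
```

```text
position: [559.2, -30.5, 18.3]
eef_rot: [-0.07, 0.071, -0.703, 0.704]
wrist_force: [-0.6, -4.0, -0.9]
position: [559.2, -29.7, 18.3]
eef_rot: [-0.07, 0.071, -0.703, 0.704]
wrist_force: [1.1, -5.3, -1.4]
t 12.05 pos [559.2 -29.7  18.3] along -105.8 lat 0.6 jaw yaw-guide -0.23 Fal -5.4 Flat -0.0 Fz -1.4 T [-0.77 -0.39  0.02] op 20.1
```

```bash
python3 -m creep '0 0 -0.1 0 0 0 1' |sed -n 2,4p;python3 -c "
from h import *
state()"; python3 -m creep '0 0 -0.1 0 0 0 1'|sed -n 2,4p ;python3 -c "
from h import *
state()"
```

```text
position: [559.4, -29.3, 18.5]
eef_rot: [-0.07, 0.071, -0.703, 0.704]
wrist_force: [1.1, -6.7, -0.7]
t 12.15 pos [559.4 -29.3  18.5] along -105.4 lat 0.4 jaw yaw-guide -0.23 Fal -6.8 Flat 0.3 Fz -0.7 T [-0.81 -0.2  -0.03] op 19.8
position: [559.6, -29.1, 18.7]
eef_rot: [-0.071, 0.07, -0.702, 0.705]
wrist_force: [0.6, -7.9, -0.0]
t 12.25 pos [559.6 -29.1  18.7] along -105.2 lat 0.2 jaw yaw-guide -0.22 Fal -7.9 Flat 1.0 Fz -0.0 T [-0.9  -0.14  0.04] op 19.7
```

```bash
python3 -m creep '0 0.03 -0.2 0 0 0 1;0 0.03 -0.25 0 0 0 1' |sed -n 2,4p;python3 -c "
from h import *
state()"; python3 -m creep '0 0.03 -0.2 0 0 0 1'|sed -n 2,4p ;python3 -c "
from h import *
state()"; python3 strip.py|head -1
```

```text
position: [559.9, -28.2, 19.1]
eef_rot: [-0.071, 0.07, -0.701, 0.706]
wrist_force: [1.2, -11.6, 1.7]
t 12.45 pos [559.9 -28.2  19.1] along -104.4 lat -0.3 jaw yaw-guide -0.18 Fal -11.6 Flat 1.2 Fz 1.7 T [-1.28 -0.09  0.18] op 19.7
position: [560.3, -27.9, 19.6]
eef_rot: [-0.072, 0.07, -0.7, 0.707]
wrist_force: [0.9, -10.6, 1.2]
t 12.55 pos [560.3 -27.9  19.6] along -104.2 lat -0.7 jaw yaw-guide -0.17 Fal -10.5 Flat 1.3 Fz 1.2 T [-1.16  0.07  0.14] op 19.8
top 72 uv [232.9 214.4] along [ 96.  105.4 114.4] lat [-135.4 -130.1 -124.6] z [23.4 26.8 30.5]
```

The tray is pressed home at about 8 N net, with the catch out. Releasing.

```bash
python3 -m creep '0 0 0 0 0 0 0.8;0 0 0 0 0 0 0.5;0 0 0 0 0 0 0.3;0 0 0 0 0 0 0.3;0 0 0 0 0 0 0.3';python3 -c "
from h import *
state();goto([*(G-110*n),120],YG)"; python3 strip.py|head -1
```

```text
clock: 13.15
position: [560.1, -27.4, 19.6]
eef_rot: [-0.072, 0.07, -0.7, 0.707]
wrist_force: [0.2, 0.4, -0.4]
opening: 48.8
t 13.15 pos [560.1 -27.4  19.6] along -103.7 lat -0.7 jaw yaw-guide -0.15 Fal 0.3 Flat -0.3 Fz -0.4 T [-0.    0.   -0.02] op 48.8
shift cm [  0.06 -10.03   0.72] rot [-0.0094 -0.0026 -0.0009]
top 72 uv [232.9 214.4] along [ 96.1 105.4 114.7] lat [-134.9 -129.9 -124.3] z [24.7 27.  29.8]
```

```bash
python3 -m creep '0 -1 0 0 0 0 0.3;0 -3 0 0 0 0 0.3;0 -6 0 0 0 0 0.3;0 -9 0 0 0 0 0.3;0 -12 0 0 0 0 0.3'|sed -n 2,4p; python3 -m creep '0 -2 3 0 0 0 0.3;0 -4 7 0 0 0 0.3;0 -6 11 0 0 0 0.3;0 -8 15 0 0 0 0.3;0 -9 20 0 0 0 0.3'|sed -n 2,4p
python3 - <<'E'
from h import *
state()
p,d,K,R,t=cam("scene");cv2.imwrite("pics/s4.png",cv2.resize(p[160:300,190:440,::-1],None,fx=3,fy=3))
q,d,K,R,t=cam("top");cv2.imwrite("pics/t4.png",cv2.resize(q[170:370,130:530,::-1],None,fx=2,fy=2))
C=-R.T@t.ravel()
H,S,V=cv2.split(cv2.cvtColor(q,cv2.COLOR_RGB2HSV));uu,vv=np.meshgrid(np.arange(640),np.arange(480))
m=(uu>310)&(uu<420)&(vv>220)&(vv<310)&(H>100)&(H<125)&(S>120)
P=pts(d,m,K,R,t);P=P[P[:,2]>46];print(len(P))
if len(P): e=P[:,:2].mean(0)-G;print("bar along",e@n,"lat",e@l,"z",np.median(P[:,2]))
E
python3 strip.py|head -1
```

```text
position: [559.8, -26.4, 141.6]
eef_rot: [-0.072, 0.07, -0.7, 0.707]
wrist_force: [0.6, 0.2, 0.3]
position: [600.2, -221.7, 236.9]
eef_rot: [-0.074, 0.069, -0.699, 0.708]
wrist_force: [0.6, 0.9, 0.8]
t 14.25 pos [ 600.2 -221.7  236.9] along -302.1 lat -0.7 jaw yaw-guide -0.08 Fal 0.7 Flat -0.8 Fz 0.8 T [-0.03  0.03 -0.03] op 65.9
310
bar along -103.90816406322156 lat 0.5254476178891266 z 51.72937241453989
top 72 uv [232.9 214.4] along [ 95.9 105.  114.3] lat [-135.2 -129.7 -124.3] z [24.5 27.1 30.1]
```

View pics/s4.png

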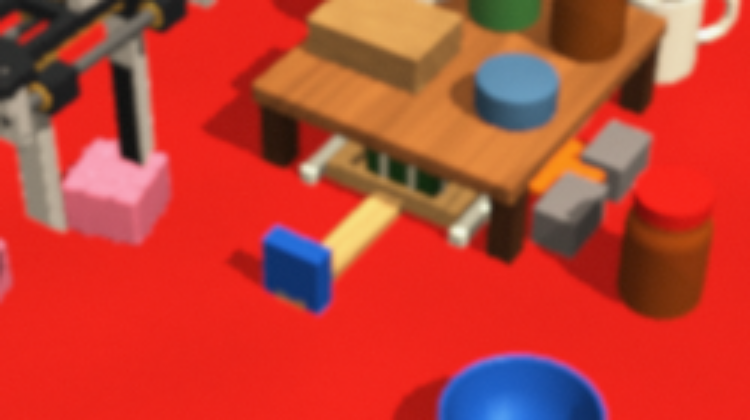

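View pics/t4.png

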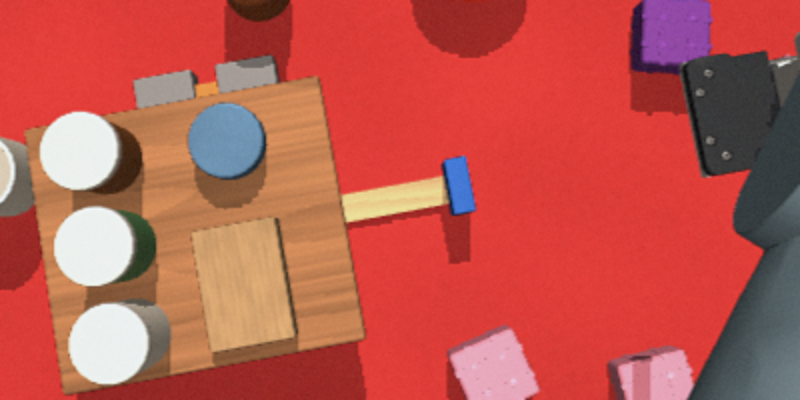

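The pictures show the tray between the rails under the shelf, with its bar at (458,185) in the top crop. A cake shows upright and flat at (400,170) in the scene crop. The orange strip is at rest at (205,89) in the top crop, and the gripper is clear.

```bash
python3 -c "
from rig import r
print(r.job_done())"
```

```text
the job is handed in; nothing more can be done
None
```

The tray is home between the rails, resting against the rubber stop with the catch back out in the notch. I let go of it and handed the job in at about 14.3 s on the robot's clock.

- **Push:** I gripped the blue bar, lined the tray up with the guides and slid it in. It took about 3 N to slide. The highest push I read was about 9 N passing the catch and about 12 N against the stop, though I only read forces at the end of each move.
- **Position:** After release the bar stood 104 mm in front of the shelf. That puts the nose at 171 mm, inside the 150–190 mm range, with the notch lined up with the catch at 105 mm. The bar top read 52 mm, so the tray is flat on the table.
- **Catch:** The orange strip moved outwards as the nose passed (94 pixels in the top view) and returned to its starting size (72–73 pixels) before and after release.
- **Cakes and surroundings:** A cake shows flat under the shelf. The second is hidden by the shelf, so I could not confirm it after the push. I kept the arm away from the bowl, the jar and the mug and saw no sign of contact.
- **Disagreement:** While pressing on the stop, the tool tilted about 0.6° and rose 1.3 mm. The vertical force stayed under 2 N, and the bar read level afterwards.

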